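# Seat the tapered centre in the positioner spindle

## Robot

A 7-joint arm with a two-finger parallel gripper is mounted at the origin on a cart in front of the work surface, level with it; the furniture and walls round the work are solid. World frame = base frame: x ahead of the robot, y to its left, z up, the work surface at z = 0. Lengths are in m, angles in rad, forces in N, time in s.
With the tool pointing down it reaches from about 0.35 to 0.9 m from the base axis. Payload 19.9 kg.
Tool frame: the origin (TCP) lies midway between the tips of the shut fingers; the grasp point (between the pads) lies 19 mm behind it (hold_point_z is the distance from the TCP to the grasp point, in m); z points along the fingers, y is the line along which they close (so a half turn about z gives the same grasp; the last joint's range is limited). The gripper opens to 85 mm and grips with 20 to 120 N. Pads are 22 mm wide; open, the fingers measure 114 mm over their backs; the gripper's body (76 mm by 85 mm) begins 54 mm behind the grasp point. The pads swing forward as they close: fully open they stand 13 mm farther back than shut.
Start: joints at [-1.274, 0.417, -0.01, 1.614, 0.005, 1.111, -0.053], TCP at [0.208, 0.589, 0.231] pointing down, gripper open.
Joint ranges: [-2.81, 2.81], [-0.39, 2.02], [-1.27, 1.25], [0.06, 2.57], [-1.19, 4.33], [0.19, 2], [-2.82, 2.82]. Speed limits (rad/s): [1.89, 1.89, 2.39, 2.39, 3.01, 3.01, 3.01].

## Interface

Orientations are given as a unit quaternion [x, y, z, w].
In Python, from workcell import read_state, grab_frame, sign_off, hold_point_z gives the robot as it stands. The module is installed in compiled form; this text tells all that it offers.
- The arm moves only by the shell command python3 -m crank 'ROWS' [OPENING] [FORCE]. ROWS is JSON, a list of rows, each a list of 6 numbers: the shift along the tool's x, y, z in mm, then the turn, a rotation vector about the tool's x, y, z in rad. In form: [[dx, dy, dz, rx, ry, rz], ...]. A call has 1 to 5 rows; each row is the pose to reach, as a shift and turn from the pose commanded when the call began, along the tool's axes at that moment; what a row does not reach only later rows make up. A row lasts 1/10 s, in which the tool goes at most 50 mm and 8.59 degrees, less where a joint would pass 70% of its speed; a pose out of reach is approached as far as the arm can. A call with a gripper value outside its range is refused whole. OPENING is the finger opening in mm, from 0 to 85.4, set as the call begins (- or left out, the last holds). The fingers move at their own pace and stop on an object; FORCE is the grip in N (left out, the last holds). Time passes only in rows, so rows that repeat a pose let the fingers close. It gives the time, the measured TCP pose, the force, the opening and the grip force at its end, in the units of the state.
- read_state(): the state, without advancing time (a new reading comes with each control period).
- grab_frame(name): name is "scene" or "top" or "wrist"; returns a dict with "pixels" (480x640x3 uint8, red, green, blue), "depth" (480x640 float32, m along the optical axis (not along the pixel's ray), 0 where there is no reading), "K" (3x3 intrinsics, pixels), "k1" (the pictures are not rectified: a ray, as slopes to the right and down, at radius r is drawn at 1 + k1 r^2 times it, then the intrinsics apply), "extrinsics" (4x4, takes a point from camera to world coordinates). Camera axes: x right, y down, z forward; pixel columns grow to the right and rows downward; lengths in m; the calibration is good to about 2 mm. A picture is of the moment at which its call begins.
- sign_off(): hands the job in; it is judged then, once.
The state is a dict: "time_s": time; "q": joint angles; "qvel": joint speeds; "effort": joint torques, N m; "position": TCP position; "eef_rot": TCP orientation; "contact_force": force on the tool from outside, world axes, zero at the start; "torque": the same for the moment, N m; "gripper_width": finger opening in m; "grip_force": force on a finger pad.
Only numpy, scipy, OpenCV 4.12 (cv2) and the standard library are available. Lean on these libraries where they do the work, as an engineer would, in place of code of your own. Each camera call takes 0.05 s, during which the arm holds its last target. There are 200 camera calls.

## Task

Take the tapered steel work centre out of its storage block and fit it into the spindle on the welding positioner: lower the shank into the taper, turn it until the two slots in its flange drop over the two drive dogs, then press it fully home so that the flange sits flush on the spindle face, and let go. Use no more than a firm hand push (about 40 N), never force the flange down on the dogs, and leave the other things on the bench where they are.

Things in the scene. Friction and masses are not known exactly. Their poses are not given: they have to be found in the camera images.
- arbor: tapered work centre, bare steel, about 0.45 kg, 114 mm tall, standing. Origin: middle of the flange's underside, z up its axis. Below: round tapered shank 46 mm long, 31 mm diameter at the flange, 18 at the end. Flange 66 mm diameter, 12 thick, with two open drive slots 17.5 mm wide through its rim at +x and -x, from 20 mm off the axis outwards. Alike after half a turn.
- arbor_grip (a point): middle of the arbor's dark square collar, the place to grip, 35 mm above the arbor's origin: 32 x 32 mm, its faces square to the arbor's x and y, reaching from 12 to 46 mm above the arbor's origin. Above it a cone point ends 68 mm above the origin. Axes as the arbor's.
- rack: dark steel storage block fixed to the bench, 80 x 80 x 60 mm high, with one round hole 35 mm wide and 54 deep in its top. The arbor starts with its shank in the hole and its flange on the block's top, turned anyhow. Origin: centre of the underside.
- positioner: bench welding positioner, fixed to the bench: grey foot 130 x 130 x 38 mm, round bearing housing up to 86 mm, handwheel low on its +x side reaching 101 mm from the axis, upright steel spindle on top, 72 mm diameter. Origin: centre of the underside, on the spindle axis, z up. The spindle is braked and turns only under 0.9 N m, so a light twist on the dogs does not move it.
- socket_mouth (a point): centre of the spindle's flat face, 100 mm above the positioner's origin, axes as the positioner's; the arbor is home when its origin is here. Taper socket 32 mm wide at the mouth, 0.6 mm play all round when home. A knock-out pin in it meets the shank's end 4 mm before home and slides down under 10 N (friction, no spring), so a steady push of 10 to 20 N takes the arbor home.
- dogs (a point): point on the spindle axis 7 mm above its face, level with the tops of the two drive dogs. Dogs: dark, 14 mm wide, at 22 to 32 mm off the axis on oppopoint sides, along the positioner's x axis give or take 0.6 rad: their turn is not measured; find it by feel or eye. Until the slots meet them the flange rides on them, arbor origin here; then it drops 3 mm freely.
- angle_piece: bystander: short piece of rusty steel angle, 75 x 50 x 50 mm high, origin under its centre
- v_block: bystander: steel V-block 45 x 60 x 42 mm high, origin under its centre
- welding_magnet: bystander: flat arrow-shaped welding magnet 60 x 60 x 16 mm, origin under its centre
- coupon: bystander: flat steel weld coupon 50 x 100 x 12 mm, origin under its centre
Not all that is in view belongs to the job. Leave any red look-alike of the arbor alone.

How it is judged:
On the way, in this order (a step that is already met when the one before it is completed fails the run):
1. the arbor is lifted clear out of its storage block (z of arbor in the frame of rack above 0.11 m), for 0.1 s.
2. the shank is in the spindle taper and both slots have dropped over the dogs (arbor origin less than 104.8 mm above the positioner's) (z of arbor in the frame of positioner below 0.1048 m and horizontal distance between arbor and positioner below 0.003 m and angle between arbor's own z axis and vertical below 0.06 rad), for 0.1 s.
At the end, for the whole second after the job is handed in: the arbor stands in the spindle with its flange flush on the face (within 1.5 mm), on the axis within 2 mm, upright within 0.03 rad, at rest (z of arbor in the frame of positioner between 0.097 and 0.1015 m and horizontal distance between arbor and positioner below 0.002 m and angle between arbor's own z axis and vertical below 0.03 rad and linear speed of arbor below 0.01 m/s); the robot touches nothing.
It fails at once if the arbor is pushed on the spindle or positioner with more than 45 N (contact force between arbor and positioner above 45 N).
It fails at once if a bystander is moved more than 20 mm (distance of any of angle_piece, v_block, welding_magnet, coupon from where it was at the start of the episode above 0.02 m).
It also fails if it takes over 72 s, if anything falls off the work surface, if the arm or the gripper's body presses on something with over 40 N, if the wrist force passes 120 N, or if a joint passes its speed limit or range.

## Working session

There is one attempt and no reset: what is moved stays moved. The work goes in short steps, Python scripts to look and compute and a shell command to move; the robot and the scene stay as the last step left them, time stands still between calls to the robot, and variables do not carry over. Pictures are saved under pics/ and viewed, at most 10 in all, crops included, and the job is handed in when it is done.

```bash
mkdir -p pics
cat > h.py <<'E'
import numpy as np, cv2
from workcell import *
def save(n,f):
    d=grab_frame(n); cv2.imwrite(f,d["pixels"][:,:,::-1]); np.savez(f.replace('png','npz'),**{k:np.array(v) for k,v in d.items()}); return d
def cloud(d):
    v,u=np.mgrid[0:480,0:640].astype(float); K=d["K"]
    p=np.stack([(u-K[0,2])/K[0,0],(v-K[1,2])/K[1,1]],-1)
    q=p.copy()
    for _ in range(10): q=p/(1+float(d["k1"])*(q**2).sum(-1,keepdims=True))
    z=d["depth"][...,None]; P=np.concatenate([q*z,z],-1)
    return P@d["extrinsics"][:3,:3].T+d["extrinsics"][:3,3]
E
python3 - <<'E'
from h import *
for n in("top","scene"):
    d=save(n,f"pics/{n}1.png"); print(n,d["K"],d["k1"],d["extrinsics"])
s=read_state();print(s,hold_point_z)
E
```

```text
top [[443.2761911    0.         318.75058428]
 [  0.         443.2761911  250.91401633]
 [  0.           0.           1.        ]] 0.028785054246316694 [[ 0.07854166 -0.97679161  0.19927207  0.36588017]
 [-0.99690217 -0.07778928  0.01161442  0.14664093]
 [ 0.00415636 -0.19956697 -0.97987537  0.92460228]
 [ 0.          0.          0.          1.        ]]
scene [[477.73141422   0.         321.05416591]
 [  0.         477.73141422 236.39253054]
 [  0.           0.           1.        ]] 0.00014619615380353422 [[ 0.72649418 -0.4701792   0.50113644  0.08670334]
 [-0.6870265  -0.48193958  0.54380955 -0.33919089]
 [-0.01417045 -0.73936849 -0.67315187  0.71305171]
 [ 0.          0.          0.          1.        ]]
{'time_s': 0.1, 'q': array([-1.27353707,  0.41788576, -0.01032115,  1.61412095,  0.00469241,
        1.11070115, -0.05300481]), 'qvel': array([-0.00086865, -0.00024815,  0.00040026, -0.00185078,  0.00187888,
       -0.00046708,  0.00035059]), 'effort': array([ 5.08890007e-04, -8.65821648e+01,  6.79829177e-01, -4.35638416e+01,
        1.92173640e-02,  4.86230754e-03, -7.43600049e-05]), 'position': array([0.2075895 , 0.58918224, 0.23073762]), 'eef_rot': array([ 1.68562766e-01,  9.85690771e-01, -5.42643638e-04, -5.65844699e-05]), 'contact_force': array([-0.29372976,  0.07286376,  0.35086337]), 'torque': array([ 0.01070385, -0.01369085,  0.01522609]), 'grip_force': 0.0, 'gripper_width': 0.08519840814452526} 0.0187
```

View pics/top1.png

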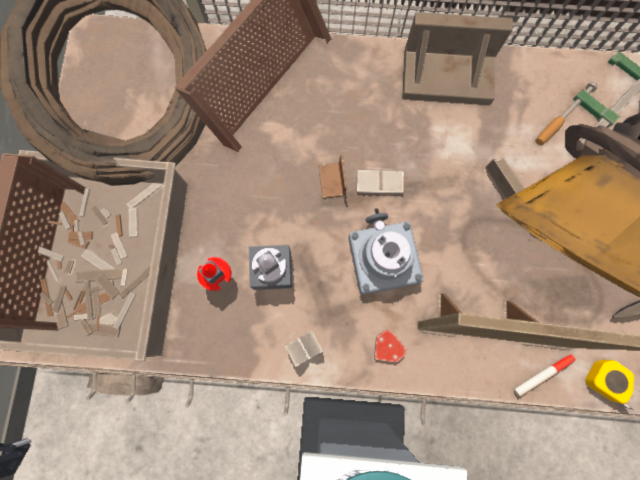

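View pics/scene1.png

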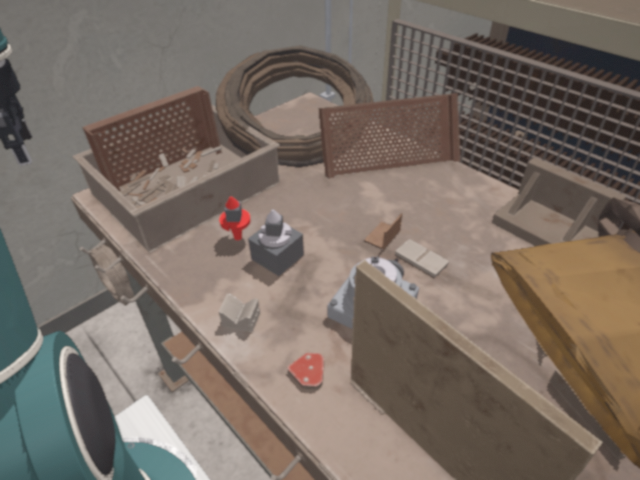

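The top view shows the arbor in its block at about (268,266), the spindle at (390,253) with its handwheel towards (375,217), the red decoy at (213,272) and an upright plate at (440–640,330). I'll measure from the depth next.

Run:
```python
from h import *
d=dict(np.load("pics/top1.npz")); P=cloud(d); z=P[...,2]
def rep(n,m):
    q=P[m]; print(n,len(q),q.mean(0).round(4),q.min(0).round(4),q.max(0).round(4))
    if len(q)>5: print("  circ",cv2.minEnclosingCircle(q[:,:2].astype(np.float32)), "rect",cv2.minAreaRect((q[:,:2]*1000).astype(np.float32)))
def box(u0,u1,v0,v1):
    m=np.zeros(z.shape,bool); m[v0:v1,u0:u1]=1; return m
A=box(240,300,235,300); B=box(340,430,205,305)
print("table",np.median(z[300:320,300:340]))
rep("racktop",A&(abs(z-.06)<.004)); rep("flange",A&(abs(z-.072)<.004)); rep("collar top",A&(abs(z-.106)<.003)); rep("tip",A&(z>.112))
rep("spindle face",B&(abs(z-.100)<.0025)); rep("dogs",B&(z>.1045)); rep("foot",B&(abs(z-.038)<.004))
rep("wheel",B&(z>.01)&(box(355,390,205,228)))
print("bench obst max z along", [ (n,z[b].max().round(3)) for n,b in dict(plate=box(420,520,290,345),dec=box(190,235,250,300),vb=box(280,325,330,370)).items()])
print("plate pts", P[320:335,425:445].reshape(-1,3).max(0),P[320:335,425:445].reshape(-1,3).min(0))
a=d["pixels"][228:304,234:306,::-1];b=d["pixels"][216:292,352:424,::-1]
cv2.imwrite("pics/crop1.png",np.hstack([cv2.resize(x,(396,418),interpolation=2) for x in(a,b)]))
```

```text
table -0.00013520490368068572
racktop 824 [0.5041 0.2517 0.0599] [0.4614 0.2101 0.056 ] [0.5508 0.296  0.0638]
  circ ((0.5060561299324036, 0.2524310350418091), 0.05579758808016777) rect ((506.3616943359375, 253.0644989013672), (80.58311462402344, 79.80685424804688), 7.483299732208252)
flange 438 [0.5029 0.251  0.0717] [0.4737 0.2203 0.068 ] [0.5387 0.2851 0.0757]
  circ ((0.5062140822410583, 0.2528837025165558), 0.03307972848415375) rect ((506.4159240722656, 252.71286010742188), (65.13910675048828, 62.05290985107422), 39.13612365722656)
collar top 102 [0.5045 0.2516 0.1056] [0.4859 0.2344 0.1032] [0.5263 0.2727 0.109 ]
  circ ((0.5060635805130005, 0.253271222114563), 0.020359449088573456) rect ((505.8507385253906, 252.9864501953125), (31.574045181274414, 30.94796371459961), 41.46572494506836)
tip 148 [0.4863 0.2382 0.2276] [0.3659 0.1466 0.1123] [0.5191 0.264  0.9246]
  circ ((0.4424896836280823, 0.2012891173362732), 0.09420338273048401) rect ((444.0112609863281, 199.61856079101562), (187.40481567382812, 22.886993408203125), 41.10248947143555)
spindle face 746 [0.5466 0.021  0.1   ]
[... 498 characters left out ...]
.542  0.0258 0.0378] [ 0.4698 -0.0553  0.034 ] [0.6372 0.096  0.042 ]
  circ ((0.5487837791442871, 0.021442921832203865), 0.08880790323019028) rect ((558.149658203125, 24.275238037109375), (152.5684356689453, 129.3333282470703), 15.344395637512207)
wheel 274 [0.6164 0.0439 0.0602] [0.3659 0.016  0.0129] [0.6434 0.1466 0.9246]
  circ ((0.5015315413475037, 0.08548116683959961), 0.14890123903751373) rect ((499.1899108886719, 77.90898132324219), (52.557289123535156, 295.3302917480469), 72.81600952148438)
bench obst max z along [('plate', np.float64(0.925)), ('dec', np.float64(0.925)), ('vb', np.float64(0.925))]
plate pts [ 0.42196782 -0.05542747  0.19753178] [ 0.3980671  -0.11091679 -0.00198914]
```

View pics/crop1.png

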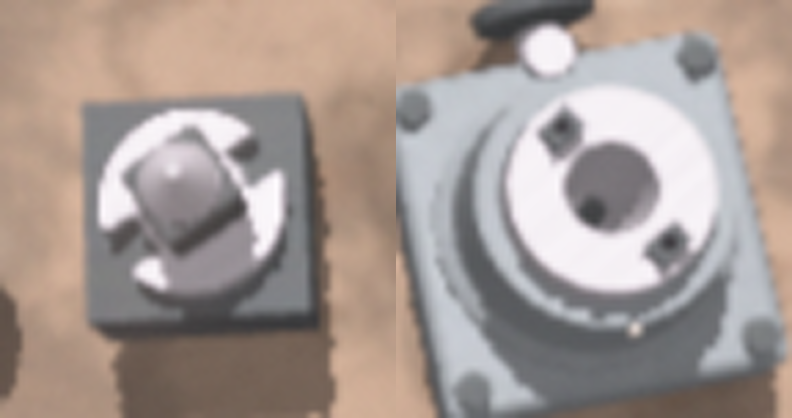

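The left crop shows the arbor's slots from (122,232) to (240,147), so the collar is turned about 40°. The right crop shows dogs at (563,130) and (668,243). Next I'll fit the exact angles.

```bash
cat >> h.py <<'E'
def ray_at(d,u,v,h):
    q=cv2.undistortPoints(np.float64([[[u,v]]]),d["K"],np.array([float(d["k1"]),0,0,0]))[0,0]
    E=d["extrinsics"];r=E[:3,:3]@[*q,1];o=E[:3,3]; return o+r*(h-o[2])/r[2]
E
python3 - <<'E'
from h import *
from scipy.spatial.transform import Rotation as R
d=dict(np.load("pics/top1.npz")); P=cloud(d); z=P[...,2]
c=np.array([.5472,.0211]); r=np.hypot(P[...,0]-c[0],P[...,1]-c[1])
q=P[(r<.036)&(z>.1045)&(z<.12)]
print(len(q)); 
s=q[:,0]>c[0]
for k in(s,~s): print("dog",q[k].mean(0),k.sum())
m=q[s].mean(0)-q[~s].mean(0); print("dog ang",np.arctan2(m[1],m[0]),"mid",(q[s].mean(0)+q[~s].mean(0))/2)
g=d["pixels"].mean(-1)
for (x,y),h in (((563,130),.107),((668,243),.107)):
    print("dog by eye",ray_at(d,352+(x-396)/5.5,216+y/5.5,h))
a=[ray_at(d,234+x/5.5,228+y/5.5,.07) for x,y in((122,232),(240,147))]; print("slots",a,np.arctan2(*(a[1]-a[0])[[1,0]]))
# foot yaw
m=(abs(z-.038)<.003)&(abs(P[...,0]-c[0])<.1)&(abs(P[...,1]-c[1])<.1)&(r<.1)
m=cv2.morphologyEx(m.astype(np.uint8),cv2.MORPH_OPEN,np.ones((3,3)))>0
print("foot",cv2.minAreaRect((P[m][:,:2]*1000).astype(np.float32)))
s=read_state();print(R.from_quat(s["eef_rot"]).as_matrix().round(4))
m=(z>.15)&(z<.8)&(P[...,1]<0)&(P[...,0]>.3); print("plate",P[m].min(0),P[m].max(0))
E
```

```text
77
dog [0.56551974 0.03951398 0.10698576] 40
dog [0.52806881 0.00170393 0.106998  ] 37
dog ang 0.790169856103366 mid [0.54679428 0.02060896 0.10699188]
dog by eye [0.56341662 0.03805665 0.107     ]
dog by eye [5.26786095e-01 4.45281228e-04 1.07000000e-01]
slots [array([0.49181703, 0.27525547, 0.07      ]), array([0.52565483, 0.23661629, 0.07      ])] -0.8515484131295327
foot ((547.4803466796875, 20.634559631347656), (127.7156982421875, 126.89712524414062), 15.245763778686523)
[[-9.432e-01  3.323e-01 -3.000e-04]
 [ 3.323e-01  9.432e-01 -1.100e-03]
 [-1.000e-04 -1.100e-03 -1.000e+00]]
plate [ 0.3944692  -0.37216779  0.15029292] [ 0.76926973 -0.05531535  0.35965384]
```

```bash
cat >> h.py <<'E'
from scipy.spatial.transform import Rotation as R
def plan(x,y,z,yaw):
    """shift mm and rotvec in tool axes to TCP x,y,z with tool y axis at world yaw, pointing down"""
    s=read_state(); T=R.from_quat(s["eef_rot"]); c,n=np.cos(yaw),np.sin(yaw)
    G=R.from_matrix(np.array([[-n,c,0],[c,n,0],[0,0,-1]]))
    print("t",s["time_s"],"pos",s["position"].round(4),"F",s["contact_force"].round(1),"M",s["torque"].round(2),"grip",round(s["grip_force"],1),"w",round(s["gripper_width"],4))
    print("shift",((T.inv().apply(np.array([x,y,z])-s["position"]))*1000).round(1),"rot",(T.inv()*G).as_rotvec().round(4))
E
python3 - <<'E'
from h import *
plan(.506,.253,.28,.723)
d=dict(np.load("pics/top1.npz")); P=cloud(d); z=P[...,2]
for t in np.linspace(0,1,10):
    p=np.array([.2076,.5892])*(1-t)+t*np.array([.506,.253]); m=(np.hypot(P[...,0]-p[0],P[...,1]-p[1])<.1)&(z<.9); print(p.round(3),z[m].max().round(3) if m.any() else None)
E
```

```text
t 0.1 pos [0.2076 0.5892 0.2307] F [-0.3  0.1  0.4] M [ 0.01 -0.01  0.02] grip 0.0 w 0.0852
shift [-393.2 -218.   -49. ] rot [-1.000e-03  3.000e-04  5.091e-01]
[0.208 0.589] 0.333
[0.241 0.552] 0.333
[0.274 0.514] 0.333
[0.307 0.477] 0.116
[0.34 0.44] 0.116
[0.373 0.402] 0.116
[0.407 0.365] 0.116
[0.44  0.328] 0.128
[0.473 0.29 ] 0.13
[0.506 0.253] 0.13
```

```bash
python3 -m crank '[[0,0,-45,0,0,0],[-38,-21,-49,0,0,0.1],[-76,-42,-49,0,0,0.2],[-115,-64,-49,0,0,0.3],[-154,-86,-49,0,0,0.4]]'
python3 -m crank '[[-40,-22,0,0,0,0.109],[-80,-44,0,0,0,0.109],[-120,-66,0,0,0,0.109],[-160,-89,0,0,0,0.109],[-200,-110,0,0,0,0.109]]'
python3 -m crank '[[0,0,0,0,0,0],[0,0,0,0,0,0]]'
python3 -c "
from h import *
plan(.506,.253,.28,.723); d=save('wrist','pics/w1.png'); print(d['extrinsics'])"
```

```text
time_s: 0.6
position: [0.3252, 0.4556, 0.2801]
eef_rot: [0.363, 0.932, -0.0, -0.0]
contact_force: [1.1, 0.2, 0.9]
gripper_width: 0.0856
grip_force: 0.0
time_s: 1.1
position: [0.3982, 0.2392, 0.2802]
eef_rot: [0.411, 0.912, -0.0, -0.0]
contact_force: [1.6, -0.0, 0.2]
gripper_width: 0.0854
grip_force: 0.0
time_s: 1.3
position: [0.3983, 0.2406, 0.2803]
eef_rot: [0.412, 0.911, 0.0, -0.0]
contact_force: [-0.9, 0.4, -0.2]
gripper_width: 0.0851
grip_force: 0.0
t 1.3 pos [0.3983 0.2406 0.2803] F [-0.9  0.4 -0.2] M [ 0.09  0.02 -0.  ] grip 0.0 w 0.0851
shift [-61.8  89.1   0.3] rot [ 0.0001 -0.0001 -0.0017]
[[ 7.50793827e-01  6.37564837e-01  1.72683839e-01  3.54457262e-01]
 [ 6.60536213e-01 -7.24973475e-01 -1.95205971e-01  2.90905520e-01]
 [ 7.34740285e-04  2.60623367e-01 -9.65440273e-01  4.23156156e-01]
 [ 0.00000000e+00  0.00000000e+00  0.00000000e+00  1.00000000e+00]]
```

```bash
python3 -m crank '[[-20,30,0,0,0,0],[-41,59,0,0,0,0],[-62,89,0,0,0,0],[-62,89,0,0,0,0],[-62,89,0,0,0,0]]'
python3 - <<'E'
from h import *
d=save('wrist','pics/w2.png'); plan(.506,.253,.09,.723)
P=cloud(d); z=P[...,2]; r=np.hypot(P[...,0]-.506,P[...,1]-.253)
for n,h,t in(("collar",.106,.0025),("flange",.072,.003)):
    q=P[(abs(z-h)<t)&(r<.045)]; print(n,len(q),q.mean(0) if len(q) else "",cv2.minAreaRect((q[:,:2]*1000).astype(np.float32)),cv2.minEnclosingCircle((q[:,:2]*1000).astype(np.float32)))
E
```

```text
time_s: 1.85
position: [0.5055, 0.2545, 0.2793]
eef_rot: [0.411, 0.912, -0.001, -0.0]
contact_force: [0.3, -0.2, 0.1]
gripper_width: 0.0853
grip_force: 0.0
t 1.9 pos [0.505  0.2545 0.2797] F [ 0.2  0.8 -0.1] M [-0.    0.01  0.  ] grip 0.0 w 0.0853
shift [ -1.8  -0.  189.7] rot [-0.0013 -0.0003  0.0015]
collar 552 [0.50489198 0.25715422 0.10570378] ((506.7814636230469, 255.19479370117188), (31.30776596069336, 32.00353240966797), 40.846649169921875) ((506.6997375488281, 255.24380493164062), 20.9178409576416)
flange 2143 [0.50432855 0.25760651 0.07220545] ((506.62579345703125, 254.838134765625), (65.25007629394531, 63.28797149658203), 41.23904800415039) ((506.7490539550781, 254.98788452148438), 33.15768051147461)
```

View pics/w2.png

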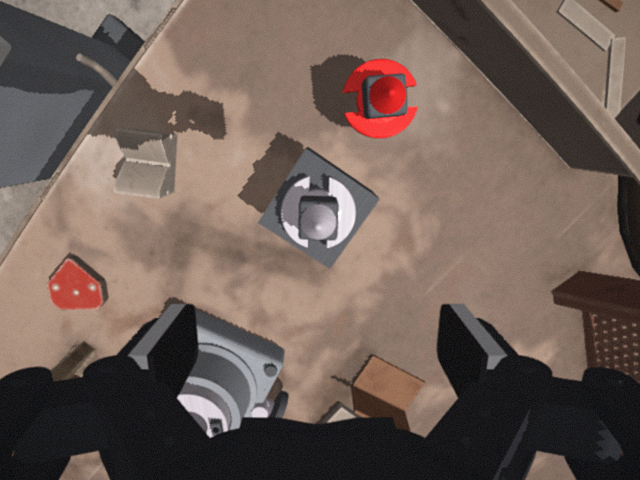

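The wrist view shows the arbor at (318,215) with its slots along the image vertical, so the fingers will close square on the collar. I'll go down and grip.

```bash
python3 -m crank '[[-1,1,45,0,0,0],[-1,1,90,0,0,0],[-1,1,135,0,0,0],[-1,1,170,0,0,0],[-1,1,190,0,0,0]]' 70
python3 -m crank '[[0,0,6,0,0,0],[0,0,12,0,0,0],[0,0,12,0,0,0],[0,0,12,0,0,0]]'
python3 -m crank '[[0,0,0,0,0,0],[0,0,0,0,0,0],[0,0,0,0,0,0],[0,0,0,0,0,0],[0,0,0,0,0,0]]' 20 40
python3 -m crank '[[0,0,0,0,0,0],[0,0,0,0,0,0],[0,0,0,0,0,0],[0,0,0,0,0,0],[0,0,0,0,0,0]]'
python3 -c "
from h import *
plan(.547,.021,.25,-.781)"
```

```text
time_s: 2.4
position: [0.505, 0.2538, 0.0879]
eef_rot: [0.411, 0.912, -0.001, -0.001]
contact_force: [0.9, 0.6, 0.5]
gripper_width: 0.0701
grip_force: 0.0
time_s: 2.8
position: [0.5077, 0.2539, 0.0794]
eef_rot: [0.411, 0.912, 0.001, 0.0]
contact_force: [-0.2, -0.6, 0.1]
gripper_width: 0.0701
grip_force: 0.0
time_s: 3.3
position: [0.5075, 0.2536, 0.0789]
eef_rot: [0.411, 0.911, 0.0, 0.0]
contact_force: [-2.7, -1.1, 9.2]
gripper_width: 0.0314
grip_force: 39.5
time_s: 3.8
position: [0.5075, 0.2535, 0.0789]
eef_rot: [0.411, 0.911, 0.0, 0.0]
contact_force: [-2.9, -1.4, 8.7]
gripper_width: 0.0316
grip_force: 39.5
t 3.8 pos [0.5075 0.2535 0.0789] F [-2.9 -1.4  8.7] M [-0.23  0.65 -0.11] grip 39.5 w 0.0316
shift [-200.5 -124.1 -171.1] rot [ 4.0000e-04 -4.0000e-04  1.5038e+00]
```

```bash
python3 -m crank '[[0,0,-10,0,0,0],[0,0,-35,0,0,0],[0,0,-75,0,0,0],[0,0,-115,0,0,0],[0,0,-150,0,0,0]]' 20 60
python3 -m crank '[[0,0,-18,0,0,0],[0,0,-18,0,0,0],[0,0,-18,0,0,0]]'
python3 - <<'E'
from h import *
plan(.547,.021,.25,-.781)
d=save('wrist','pics/w3.png'); P=cloud(d); z=P[...,2]; s=read_state()
h=s["position"][2]-.0789
r=np.hypot(P[...,0]-.5075,P[...,1]-.2535)
for n,hh,t in(("collar",.106+h,.003),("flange",.072+h,.004)):
    q=P[(abs(z-hh)<t)&(r<.045)]; print(n,len(q),q.mean(0),cv2.minAreaRect((q[:,:2]*1000).astype(np.float32)),cv2.minEnclosingCircle((q[:,:2]*1000).astype(np.float32)))
E
```

```text
time_s: 4.3
position: [0.5072, 0.2532, 0.2307]
eef_rot: [0.411, 0.911, 0.0, 0.0]
contact_force: [0.7, 0.5, -3.8]
gripper_width: 0.0313
grip_force: 61.3
time_s: 4.6
position: [0.5069, 0.2533, 0.2456]
eef_rot: [0.411, 0.911, -0.0, -0.0]
contact_force: [-0.1, 0.3, -6.2]
gripper_width: 0.031
grip_force: 61.4
t 4.6 pos [0.5069 0.2533 0.2456] F [-0.1  0.3 -6.2] M [-0.05  0.01  0.03] grip 61.4 w 0.031
shift [-200.7 -123.6   -4.3] rot [-7.000e-04  4.000e-04  1.504e+00]
collar 3852 [0.50132938 0.26029248 0.27219352] ((505.58233642578125, 255.2872772216797), (58.864112854003906, 31.911277770996094), 41.47884750366211) ((502.24493408203125, 259.0623474121094), 29.43228530883789)
flange 5917 [0.49499322 0.26709007 0.23862349] ((496.098876953125, 266.2066650390625), (65.48884582519531, 33.63299560546875), 41.36548614501953) ((505.3454895019531, 255.76446533203125), 32.82610321044922)
```

View pics/w3.png

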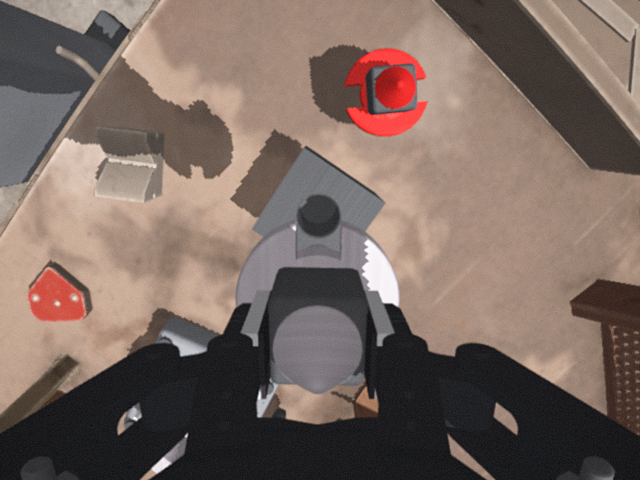

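The arbor is held square with the collar between the pads, and the lifted shank is visible at (318,215). I'll carry it over the spindle.

```bash
python3 -m crank '[[-40,-25,-4,0,0,0.14],[-80,-50,-4,0,0,0.28],[-120,-74,-4,0,0,0.42],[-160,-99,-4,0,0,0.56],[-200,-124,-4,0,0,0.7]]'
python3 -m crank '[[0,0,0,0,0,0.14],[0,0,0,0,0,0.28],[0,0,0,0,0,0.42],[0,0,0,0,0,0.56],[0,0,0,0,0,0.7]]'
python3 -m crank '[[0,0,0,0,0,0.1],[0,0,0,0,0,0.104],[0,0,0,0,0,0.104],[0,0,0,0,0,0.104]]'
python3 -c "
from h import *
plan(.546,.0198,.2,-.781); save('top','pics/t2.png');save('scene','pics/s2.png')
a=cv2.imread('pics/t2.png')[150:330,300:480];b=cv2.imread('pics/s2.png')[180:360,300:480]
cv2.imwrite('pics/c2.png',np.hstack([cv2.resize(x,(400,400)) for x in (a,b)]))"
```

```text
time_s: 5.15
position: [0.546, 0.0195, 0.249]
eef_rot: [0.701, 0.713, -0.001, -0.0]
contact_force: [1.1, -0.3, -4.8]
gripper_width: 0.0308
grip_force: 61.1
time_s: 5.65
position: [0.546, 0.0213, 0.2488]
eef_rot: [0.903, 0.429, -0.001, -0.0]
contact_force: [0.2, -0.3, -4.4]
gripper_width: 0.0313
grip_force: 61.2
time_s: 6.05
position: [0.5465, 0.0214, 0.2498]
eef_rot: [0.923, 0.386, -0.0, 0.0]
contact_force: [-0.0, -1.0, -5.0]
gripper_width: 0.0308
grip_force: 61.2
t 6.05 pos [0.5465 0.0214 0.2498] F [-0. -1. -5.] M [ 0.02 -0.03 -0.07] grip 61.2 w 0.0308
shift [-1.4  0.8 49.8] rot [-0.0003  0.0008  0.0025]
```

View pics/c2.png

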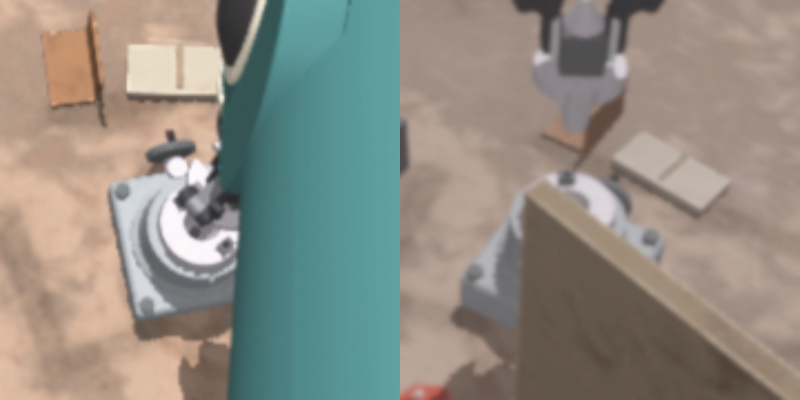

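The scene crop at right shows the arbor hanging clear at (580,80) and the spindle face at (580,195) behind the plate. I'll fit both from that one camera to get their relative offset.

Run:
```python
from h import *
from scipy.optimize import least_squares
d=dict(np.load("pics/s2.npz")); P=cloud(d); z=P[...,2]
oz=.2498-.0189
def near(c,r): return np.hypot(P[...,0]-c[0],P[...,1]-c[1])<r
def fit(n,m,rad,c):
    q=P[m]
    if len(q)<10: print(n,len(q)); return
    f=lambda p:np.hypot(q[:,0]-p[0],q[:,1]-p[1])-rad(q[:,2])
    s=least_squares(f,c,loss="soft_l1",f_scale=.0008); print(n,len(q),s.x.round(4),"rms",np.sqrt(np.median(f(s.x)**2)).round(5))
c=np.array([.547,.021])
m=near(c,.05)&(z>oz-.040)&(z<oz-.004); fit("shank",m,lambda z:.0155-.0065*(oz-z)/.046,c)
m=near(c,.05)&(z>oz+.001)&(z<oz+.010); fit("flange rim",m,lambda z:.033+0*z,c)
q=P[near(c,.05)&(abs(z-oz-.012)<.003)]; print("flange top",len(q),q.mean(0),cv2.minEnclosingCircle(q[:,:2].astype(np.float32)*1000))
q=P[near(c,.06)&(z>oz-.06)&(z<oz-.03)]; print("shank end z",np.percentile(q[:,2],[0,1,3]) if len(q) else 0,"expect",oz-.046)
for f in("s2","scene1"):
    d=dict(np.load(f"pics/{f}.npz")); P=cloud(d); z=P[...,2]
    m=near(c,.06)&(z>.089)&(z<.098); fit(f+" spindle side",m,lambda z:.036+0*z,c)
    q=P[near(c,.05)&(abs(z-.1)<.0025)]; print("face",len(q),q[:,2].mean(),cv2.minEnclosingCircle(q[:,:2].astype(np.float32)*1000))
    q=P[near(c,.036)&(z>.1045)&(z<.115)]; s=q[:,0]>c[0]
    a,b=q[s].mean(0),q[~s].mean(0); print("dogs",a,b,len(q))
```

```text
shank 179 [0.5475 0.022 ] rms 0.00041
flange rim 175 [0.5484 0.0229] rms 0.00121
flange top 430 [0.53661876 0.01360109 0.24332052] ((546.2647094726562, 20.925840377807617), 33.20941925048828)
shank end z [0.18625517 0.18627778 0.18651448] expect 0.1849
s2 spindle side 41 [0.5281 0.0181] rms 0.00101
face 273 0.10042220395277182 ((553.0872192382812, 21.276290893554688), 35.53314971923828)
dogs [0.56587221 0.0391957  0.10789455] [nan nan nan] 33
scene1 spindle side 35 [0.5313 0.0081] rms 0.00129
face 276 0.1005130775007767 ((558.038818359375, 20.894784927368164), 34.99753189086914)
dogs [0.56615973 0.03908508 0.10700379] [nan nan nan] 36<stdin>:21: RuntimeWarning: Mean of empty slice.
  ret = um.true_divide(
```

```bash
python3 -m crank '[[-1,0.8,20,0,0,0],[-1,0.8,45,0,0,0],[-1,0.8,65,0,0,0],[-1,0.8,80,0,0,0],[-1,0.8,90,0,0,0]]'
python3 -m crank '[[0,0,8,0,0,0],[0,0,15,0,0,0],[0,0,20,0,0,0],[0,0,24,0,0,0],[0,0,24,0,0,0]]'
python3 -m crank '[[0,0,0,0,0,0]]'
python3 -c "
from h import *
plan(.5463,.0201,.1259,-.781)"
```

```text
time_s: 6.65
position: [0.5464, 0.0201, 0.1593]
eef_rot: [0.923, 0.385, -0.0, 0.0]
contact_force: [0.1, 1.6, -4.1]
gripper_width: 0.0311
grip_force: 61.3
time_s: 7.15
position: [0.5465, 0.0202, 0.1361]
eef_rot: [0.923, 0.385, -0.0, -0.0]
contact_force: [0.5, -0.8, -5.1]
gripper_width: 0.0311
grip_force: 61.3
time_s: 7.25
position: [0.5467, 0.0202, 0.1365]
eef_rot: [0.923, 0.385, 0.0, 0.0]
contact_force: [-0.1, 0.5, -4.4]
gripper_width: 0.031
grip_force: 61.3
t 7.25 pos [0.5467 0.0202 0.1365] F [-0.1  0.5 -4.4] M [ 0.01 -0.04  0.05] grip 61.3 w 0.031
shift [-0.4 -0.2 10.6] rot [ 0.0002 -0.0002  0.    ]
```

```bash
python3 -m crank '[[0,0,2,0,0,0],[0,0,4,0,0,0],[0,0,6,0,0,0],[0,0,7,0,0,0],[0,0,7,0,0,0]]'
python3 -m crank '[[0,0,1,0,0,0],[0,0,1.5,0,0,0],[0,0,2,0,0,0],[0,0,2,0,0,0]]'
python3 -m crank '[[0,0,0.5,0,0,0],[0,0,1,0,0,0],[0,0,1.5,0,0,0],[0,0,1.5,0,0,0]]'
```

```text
time_s: 7.75
position: [0.5465, 0.0202, 0.1291]
eef_rot: [0.923, 0.385, -0.0, 0.0]
contact_force: [0.5, 0.9, -4.3]
gripper_width: 0.0313
grip_force: 61.3
time_s: 8.15
position: [0.5465, 0.0202, 0.1273]
eef_rot: [0.923, 0.385, -0.0, 0.0]
contact_force: [0.5, -0.7, -4.8]
gripper_width: 0.0311
grip_force: 61.3
time_s: 8.55
position: [0.5465, 0.0202, 0.1257]
eef_rot: [0.923, 0.385, -0.0, 0.0]
contact_force: [-1.0, 0.4, -4.3]
gripper_width: 0.0314
grip_force: 61.3
```

```bash
python3 -m crank '[[0,0,0.5,0,0,0],[0,0,1,0,0,0],[0,0,1,0,0,0]]'
python3 -m crank '[[0,0,0.5,0,0,0],[0,0,1,0,0,0],[0,0,1,0,0,0]]'; python3 -c "
from h import *
plan(.5463,.0201,.1189,-.781)"
```

```text
time_s: 8.85
position: [0.5465, 0.0202, 0.1247]
eef_rot: [0.923, 0.385, -0.0, 0.0]
contact_force: [-0.3, -0.1, -3.9]
gripper_width: 0.0312
grip_force: 61.3
time_s: 9.15
position: [0.5465, 0.0202, 0.1237]
eef_rot: [0.923, 0.385, -0.0, 0.0]
contact_force: [-0.0, 0.3, -5.0]
gripper_width: 0.0313
grip_force: 61.3
t 9.15 pos [0.5465 0.0202 0.1237] F [-0.   0.3 -5. ] M [ 0.01 -0.04  0.01] grip 61.3 w 0.0313
shift [-0.2 -0.1  4.8] rot [0.     0.0002 0.0001]
```

```bash
python3 -m crank '[[0,0,0.4,0,0,0],[0,0,0.8,0,0,0],[0,0,0.8,0,0,0]]'
python3 -m crank '[[0,0,0.3,0,0,0],[0,0,0.6,0,0,0],[0,0,0.6,0,0,0]]'; python3 -c "
from h import *
plan(.5463,.0201,.1189,-.781)"
```

```text
time_s: 9.45
position: [0.5466, 0.0202, 0.123]
eef_rot: [0.923, 0.385, 0.0, 0.0]
contact_force: [-0.6, -0.1, -4.2]
gripper_width: 0.0308
grip_force: 61.3
time_s: 9.75
position: [0.5467, 0.0202, 0.1227]
eef_rot: [0.923, 0.385, 0.0, 0.0]
contact_force: [-2.0, 0.3, 6.0]
gripper_width: 0.031
grip_force: 62.4
t 9.75 pos [0.5467 0.0202 0.1227] F [-2.   0.3  6. ] M [ 0.14  0.62 -0.01] grip 62.4 w 0.031
shift [-0.3 -0.2  3.8] rot [ 0.0001 -0.0003 -0.    ]
```

```bash
python3 -m crank '[[0,0,0.3,0,0,0],[0,0,0.6,0,0,0],[0,0,0.6,0,0,0]]'
python3 -c "
from h import *
plan(.5463,.0201,.1189,-.781)"
```

```text
time_s: 10.05
position: [0.5466, 0.0202, 0.1218]
eef_rot: [0.923, 0.385, 0.0, 0.0]
contact_force: [-1.7, 0.2, 4.3]
gripper_width: 0.0309
grip_force: 62.4
t 10.05 pos [0.5466 0.0202 0.1218] F [-1.7  0.2  4.3] M [0.18 0.55 0.07] grip 62.4 w 0.0309
shift [-0.3 -0.2  2.9] rot [ 0.0002 -0.0001  0.    ]
```

```bash
python3 -m crank '[[0,0,0.4,0,0,0],[0,0,0.8,0,0,0],[0,0,1.2,0,0,0],[0,0,1.2,0,0,0]]'
python3 -m crank '[[0,0,0.4,0,0,0],[0,0,0.7,0,0,0],[0,0,0.7,0,0,0]]'
python3 -c "
from h import *
plan(.5463,.0201,.1189,-.781)"
```

```text
time_s: 10.45
position: [0.5466, 0.0202, 0.1206]
eef_rot: [0.923, 0.385, 0.0, 0.0]
contact_force: [-1.2, 0.6, 4.3]
gripper_width: 0.0312
grip_force: 62.4
time_s: 10.75
position: [0.5467, 0.0202, 0.12]
eef_rot: [0.923, 0.385, 0.0, 0.0]
contact_force: [-1.9, 1.4, 5.4]
gripper_width: 0.0309
grip_force: 62.7
t 10.75 pos [0.5467 0.0202 0.12  ] F [-1.9  1.4  5.4] M [0.17 0.41 0.04] grip 62.7 w 0.0309
shift [-0.4 -0.2  1.1] rot [ 0.0002 -0.0002  0.0001]
```

```bash
python3 -m crank '[[0,0,0.3,0,0,0],[0,0,0.5,0,0,0],[0,0,0.5,0,0,0]]'
python3 -m crank '[[0,0,0.2,0,0,0],[0,0,0.4,0,0,0],[0,0,0.4,0,0,0]]'
```

```text
time_s: 11.05
position: [0.5467, 0.0203, 0.1196]
eef_rot: [0.923, 0.385, 0.0, 0.0]
contact_force: [-1.7, -0.1, 7.7]
gripper_width: 0.0312
grip_force: 62.9
time_s: 11.35
position: [0.5468, 0.0203, 0.1193]
eef_rot: [0.923, 0.385, 0.0, 0.0]
contact_force: [-1.8, 1.8, 9.3]
gripper_width: 0.0314
grip_force: 63.1
```

```bash
python3 -m crank '[[0,0,0.2,0,0,0],[0,0,0.4,0,0,0],[0,0,0.4,0,0,0]]'
python3 -m crank '[[0,0,0.2,0,0,0],[0,0,0.4,0,0,0],[0,0,0.4,0,0,0]]'
python3 -c "
from h import *
plan(.5463,.0201,.1189,-.781)"
```

```text
time_s: 11.65
position: [0.5468, 0.0203, 0.119]
eef_rot: [0.923, 0.385, 0.0, -0.0]
contact_force: [-3.8, 1.8, 12.4]
gripper_width: 0.0312
grip_force: 63.5
time_s: 11.95
position: [0.5468, 0.0203, 0.119]
eef_rot: [0.923, 0.385, 0.0, -0.0]
contact_force: [-7.7, 1.6, 20.4]
gripper_width: 0.0308
grip_force: 64.5
t 11.95 pos [0.5468 0.0203 0.119 ] F [-7.7  1.6 20.4] M [0.38 1.69 0.04] grip 64.5 w 0.0308
shift [-0.5 -0.2  0.1] rot [-0.0001 -0.0008  0.0001]
```

The stop came at TCP z 0.119, which matches home (4.0 mm after the pin contact). I'll ease off the load, release and check.

```bash
python3 -m crank '[[-0.3,-0.3,-0.2,0,0,0],[-0.3,-0.3,-0.2,0,0,0]]'
python3 -m crank '[[0,0,0,0,0,0],[0,0,0,0,0,0],[0,0,0,0,0,0],[0,0,0,0,0,0]]' 60
python3 -m crank '[[0,0,-10,0,0,0],[0,0,-30,0,0,0],[0,0,-60,0,0,0],[0,0,-90,0,0,0],[0,0,-120,0,0,0]]'
python3 - <<'E'
from h import *
from scipy.optimize import least_squares
plan(.5463,.0201,.1189,-.781)
for n in("scene","wrist"):
    d=save(n,f"pics/{n}9.png"); P=cloud(d); z=P[...,2]; r=np.hypot(P[...,0]-.547,P[...,1]-.021)
    for nm,m in(("flange top",(r<.031)&(r>.024)&(abs(z-.112)<.006)),("face",(r<.0355)&(r>.0335)&(abs(z-.1)<.004)),("collar",(r<.025)&(abs(z-.146)<.003))):
        q=P[m]; 
        if len(q)>20:
            A=np.c_[q[:,:2]-[.547,.021],np.ones(len(q))]; k=np.linalg.lstsq(A,q[:,2],rcond=None)[0]
            print(n,nm,len(q),"z",np.median(q[:,2]).round(4),"slope",k[:2].round(3),"z0",k[2].round(4),cv2.minEnclosingCircle(q[:,:2].astype(np.float32)*1000)[0])
E
```

```text
time_s: 12.15
position: [0.5467, 0.0203, 0.119]
eef_rot: [0.923, 0.385, 0.001, 0.0]
contact_force: [-2.4, 0.8, 12.4]
gripper_width: 0.0305
grip_force: 63.5
time_s: 12.55
position: [0.546, 0.0202, 0.1183]
eef_rot: [0.923, 0.385, -0.0, 0.0]
contact_force: [0.4, 0.0, 0.9]
gripper_width: 0.0602
grip_force: 0.0
time_s: 13.05
position: [0.546, 0.0199, 0.2403]
eef_rot: [0.923, 0.384, 0.0, 0.0]
contact_force: [0.4, 0.9, -0.2]
gripper_width: 0.0601
grip_force: 0.0
t 13.05 pos [0.546  0.0199 0.2403] F [ 0.4  0.9 -0.2] M [ 0.    0.03 -0.  ] grip 0.0 w 0.0601
shift [  0.4   0.  121.4] rot [ 0.0004 -0.0001 -0.0005]
scene flange top 92 z 0.1126 slope [-0.001 -0.004] z0 0.1127 (547.7039794921875, 21.262903213500977)
scene collar 111 z 0.1461 slope [ 0.015 -0.001] z0 0.1461 (546.7182006835938, 20.767141342163086)
wrist flange top 1972 z 0.1121 slope [-0.009 -0.011] z0 0.1116 (547.0, 21.003154754638672)
wrist face 480 z 0.1002 slope [0.001 0.003] z0 0.1002 (547.047119140625, 21.033109664916992)
wrist collar 920 z 0.1456 slope [-0.003 -0.003] z0 0.1456 (547.5067138671875, 21.999683380126953)
```

View pics/wrist9.png

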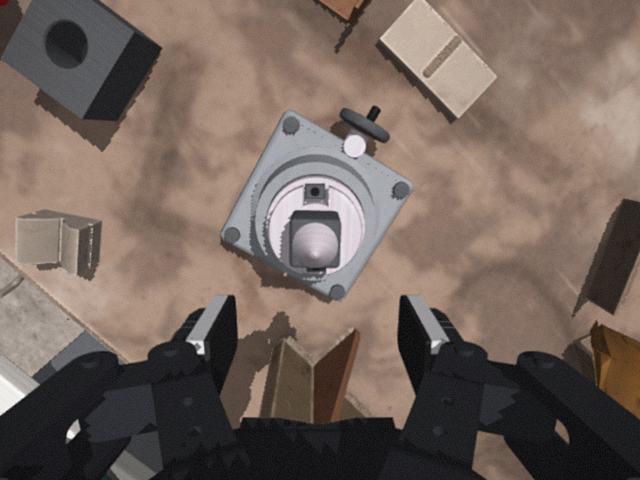

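The wrist view shows the arbor seated at (315,235), with a dog inside its slot at (316,192). Flange top minus spindle face measures 11.9 mm against a 12 mm flange, so it is flush, level and released.

```bash
python3 -c "
from workcell import *
print(sign_off())"
```

```text
the job is handed in; nothing more can be done
None
```

The arbor is in the spindle with its slots over the dogs, pressed home (about 25 N on the wrist sensor) and released; the flange measures flush, and the job is handed in, though sign-off returned no verdict.

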